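# Walk the pressing block round to the gluing fence

### The arm

A 6-joint arm with a two-finger parallel gripper is mounted at the origin on the work surface. World frame = base frame: x ahead of the robot, y to its left, z up, the work surface at z = 0. Lengths are in mm, angles in degrees, forces in N, time in s.
With the tool pointing down it reaches from about 300 to 850 mm from the base axis. Payload 4.2 kg.
Tool frame: the origin (TCP) lies on the mounting face of the last link; the fingertips stand 191 mm ahead of it and the grasp point (between the pads) lies 172 mm ahead of it; z points along the fingers, y is the direction in which the jaws open and shut (so a half turn about z gives the same grasp; the last joint's range is limited). The gripper opens to 91 mm and grips with 3 to 60 N. Pads are 32 mm wide; open, the fingers measure 118 mm over their backs; the gripper's body (76 mm by 178 mm) begins 60 mm behind the grasp point.
Start: joints at [-72.708, 18.312, 89.639, -0, 72.044, -1.146], TCP at [181.856, -545.483, 404.776] pointing down, gripper open.
Joint ranges: [-177.97, 177.97], [-48.28, 115.42], [12.27, 149.76], [-77.06, 257.06], [2.81, 150.46], [-146.56, 146.56]. Speed limits (degrees/s): [147.25, 147.25, 180, 180, 180, 180].

### API

Orientations are given as [roll, pitch, yaw] about the fixed x, y, z axes, in that order (R = Rz(yaw) Ry(pitch) Rx(roll)).
In Python, from workcell import env gives the robot as it stands.
- The arm moves only by the shell command python3 -m handwheel 'ROWS' [FORCE]. ROWS is JSON, a list of rows, each an object with "gripper": the opening in per cent of the stroke, from 0 (shut) to 100 (fully open); "travel": the shift along the tool's x, y, z in m, a list of three; "twist": the turn about the tool's z in rad. In form: [{"gripper": gripper, "travel": [x, y, z], "twist": twist}, ...]. A call has 1 to 5 rows; each row shifts and turns the commanded pose from where the row before left it, along the tool's axes as they then stand; what a row does not reach is not made up. A row lasts 1/12 s, in which the tool goes at most 41.7 mm and 7.16 degrees, less where a joint would pass 70% of its speed; a pose out of reach is approached as far as the arm can. A call with a gripper value outside its range is refused whole. The fingers move at their own pace and stop on an object; FORCE is the grip in N (left out, the last holds). Time passes only in rows, so rows that do not move let the fingers close. It gives the time, the measured TCP pose, the force and the opening at its end, in the units of the state.
- env.state(): the state, without advancing time (a new reading comes with each control period).
- env.grab_frame(name): name is "side" or "top"; returns a dict with "frame" (480x640x3 uint8, red, green, blue), "intrinsics" (3x3 intrinsics, pixels), "k1" (the pictures are not rectified: a ray, as slopes to the right and down, at radius r is drawn at 1 + k1 r^2 times it, then the intrinsics apply), "extrinsics" (4x4, takes a point from camera to world coordinates). Camera axes: x right, y down, z forward; pixel columns grow to the right and rows downward; lengths in mm; the calibration is good to about 2 mm. A picture is of the moment at which its call begins. There is no depth.
- env.job_done(): hands the job in, once; it reports no verdict.
Trained networks look in the newest picture that a camera, given by its name, has taken for a name from the list of things; names that differ only in an ending like _2 or _b are one class to them, and where a whole thing is asked for, a point or a joint stands for the part that bears it (a point fixed in the world has none). Each returns a list of dicts, best first, with "confidence" (0 to 1); they miss things now and then, are a little off and sometimes report something else, mostly with a low value. They report only what shows in the picture. A call takes as long as a camera call. They do not tell look-alikes from the thing itself.
- env.trace(camera, thing): "pixels" (480x640 bool, what is visible of it) and "uv" ([column, row] in pixels, amid what is visible of it).
- env.pinpoint(camera, thing): "uv" ([column, row] in pixels: a listed point, or the origin of a listed thing).
The state is a dict: "time_s": time; "qpos": joint angles; "qvel": joint speeds; "effort": joint torques, N m; "ee_pos": TCP position; "ee_rot": TCP orientation; "force": force on the tool from outside, world axes, zero at the start; "torque": the same for the moment, N m; "gripper_width": finger opening in mm.
Only numpy, scipy, OpenCV 4.12 (cv2) and the standard library are available. Lean on these libraries where they do the work, as an engineer would, in place of code of your own. Each camera call takes 0.05 s, during which the arm holds its last target. There are 200 camera calls.

### The job

The heavy steel-topped pressing block stands askew in front of the dark wooden gluing fence. Walk it round by pushing its corners and sides with the fingertips, sliding it on the table and never lifting or tipping it, until it looks parallel to the fence, and only then let it touch the fence: push it home so that one of its long sides lies flat against the front of the fence, with neither end sticking out past the fence's ends. Leave everything else where it stands.

Things in the scene. Friction and masses are not known exactly. Their poses are not given: they have to be found in the camera images.
- block: Wooden pressing block with a steel top plate, 160 mm long (its y axis), 100 mm wide (its x axis), 45 mm high, too wide to grip, about 0.85 kg; slides under a push of up to about 15 N. Origin: centre of its underside, z up. Its two long sides (+x and -x) are alike; either may end at the fence. It starts on the robot's side of the fence, 35 to 90 degrees from parallel, either way.
- fence: Dark wooden batten fixed to the table, 300 mm long (its y axis), 30 mm thick (its x axis), 35 mm high. Origin: centre of its underside, z up. Its front face, for the block, is on its -x side, 15 mm from the origin, and looks towards the robot (turned up to 15 degrees either way).
- mallet: Red air-hockey mallet, disc 90 mm across with a knob, 66 mm high, standing on the table; not part of the work, must not be disturbed. Origin at the centre of its underside.
- puck: Flat red puck, 63 mm across, 7 mm thick; not part of the work, must not be disturbed. Origin at the centre of its underside.
- spool: White thread spool, 38 mm across, 48 mm high, standing; not part of the work, must not be disturbed. Origin at the centre of its underside.
- doll: Small turned wooden peg figure, 34 mm across, 60 mm high, standing; not part of the work, must not be disturbed. Origin at the centre of its underside.
- glue: White bottle with a cap, 48 mm across, 120 mm high, standing behind the fence; not part of the work, must not be disturbed. Origin at the centre of its underside.
- jar: Glass jar with a steel lid, 60 mm across, 70 mm high, standing behind the fence; not part of the work, must not be disturbed. Origin at the centre of its underside.
- sander: Cork sanding block, 62 x 36 x 26 mm, lying on the table to the robot's left; not part of the work, must not be disturbed. Origin at the centre of its underside.
There are look-alikes about, which are no part of the job. Several things have the shape of the block; the one meant has the colours described above.

How it is judged (in metres and radians):
On the way:
1. the block has been turned parallel to the fence (within 11 degrees) while still standing off it (angle between the y axis of block and the y axis of fence, either way round below 0.2 rad and x of block in the frame of fence below -0.069 m).
At the end, for the whole second after the job is handed in: The block lies flat on the table with a long side against the front of the fence: parallel within 2 degrees, gap at its middle under 4 mm, its whole length within the fence's length (centre within 72 mm of the fence's middle), at rest (angle between the y axis of block and the y axis of fence, either way round below 0.035 rad and x of block in the frame of fence between -0.069 and -0.061 m and y of block in the frame of fence between -0.072 and 0.072 m and height (world z) of block below 0.003 m and angle between block's own z axis and vertical below 0.03 rad and linear speed of block below 0.01 m/s); the robot touches nothing.
It fails at once if the block is lifted or tipped (more than 6 mm off the table or 6 degrees) (height (world z) of block above 0.006 m or angle between block's own z axis and vertical above 0.1 rad).
It fails at once if a corner of the block strikes the fence while the block is still more than 11 degrees from parallel (contact force between block and fence above 1 N and angle between the y axis of block and the y axis of fence, either way round above 0.2 rad).
It fails at once if another thing is moved by more than 20 mm (distance of any of mallet, puck, spool, doll, glue, jar, sander from where it was at the start of the episode above 0.02 m).
It also fails if it takes over 67 s, if anything falls off the work surface, if the arm or the gripper's body presses on something with over 40 N, if the wrist force passes 120 N, or if a joint passes its speed limit or range.

## Working session

There is one attempt and no reset: what is moved stays moved. The work goes in short steps, Python scripts to look and compute and a shell command to move; the robot and the scene stay as the last step left them, time stands still between calls to the robot, and variables do not carry over. Pictures are saved under pics/ and viewed, about 8 in all and at most 12, crops included, and the job is handed in when it is done.

```bash
mkdir -p pics; ls; cat > h.py <<'E'
import numpy as np, cv2
from workcell import env
def grab(n):
    return env.grab_frame(n)
def ray2world(f,uv,z):
    K=np.array(f["intrinsics"],float);E=np.array(f["extrinsics"],float);k=f["k1"]
    d=(np.array(uv,float)-[K[0,2],K[1,2]])/[K[0,0],K[1,1]]
    u=d.copy()
    for _ in range(20): u=d/(1+k*(u@u))
    w=E[:3,:3]@np.array([u[0],u[1],1]);o=E[:3,3]
    return (o+w*(z-o[2])/w[2])[:2]
def proj(f,P):
    K=np.array(f["intrinsics"],float);E=np.array(f["extrinsics"],float);k=f["k1"]
    p=E[:3,:3].T@(np.array(P,float)-E[:3,3]);u=p[:2]/p[2];u=u*(1+k*(u@u))
    return u*[K[0,0],K[1,1]]+[K[0,2],K[1,2]]
def save(n,img): cv2.imwrite("pics/"+n+".png",img[...,::-1])
E
python3 - <<'E'
from h import *
for n in("top","side"):
    f=grab(n); save(n+"0",f["frame"]); print(n,np.round(f["extrinsics"],2).tolist(),f["k1"])
    for t in "block fence mallet puck spool doll glue jar sander".split():
        for r in env.trace(n,t):
            print(t,round(r["confidence"],2),np.round(r["uv"]),r["pixels"].sum(),np.round(ray2world(f,r["uv"],20)))
print(env.state())
E
```

```text
pics
top [[-0.02, -0.98, 0.18, 417.26], [-1.0, 0.02, 0.01, 30.19], [-0.02, -0.18, -0.98, 1038.99], [0.0, 0.0, 0.0, 1.0]] -0.15999655097542093
block 0.82 [502. 340.] 4953 [ 414. -285.]
block 0.61 [379. 271.] 4923 [547. -62.]
fence 0.84 [383. 185.] 2980 [712. -75.]
mallet 0.63 [514. 211.] 1688 [ 658. -328.]
puck 0.91 [256. 194.] 695 [700. 168.]
spool 0.83 [514. 254.] 474 [ 572. -321.]
spool 0.43 [514. 210.] 1666 [ 659. -326.]
doll 0.82 [252. 247.] 289 [596. 176.]
doll 0.5 [510. 254.] 495 [ 573. -311.]
glue 0.79 [338. 147.] 772 [791.   9.]
jar 0.75 [426. 158.] 1024 [ 765. -161.]
sander 0.8 [162. 370.] 697 [369. 345.]
sander 0.46 [256. 191.] 740 [706. 169.]
side [[-1.0, -0.05, 0.07, 508.66], [-0.08, 0.6, -0.79, 724.73], [-0.01, -0.8, -0.6, 554.87], [0.0, 0.0, 0.0, 1.0]] -0.02678092055340241
block 0.87 [326. 220.] 3329 [555. -57.]
fence 0.65 [253. 219.] 1870 [709. -50.]
mallet 0.69 [288. 162.] 716 [ 669. -311.]
puck 0.69 [238. 184.] 873 [ 774. -191.]
puck 0.55 [230. 297.] 799 [703. 186.]
spool 0.54 [326. 162.] 280 [ 571. -318.]
spool 0.15 [229. 297.] 781 [704. 187.]
doll 0.77 [290. 295.] 
[... 168 characters left out ...]
5.]
sander 0.76 [435. 392.] 1430 [379. 347.]
{'time_s': 1.0, 'qpos': array([-7.27086788e+01,  1.83115598e+01,  8.96374580e+01,  9.89294618e-04,
        7.20435520e+01, -1.14577274e+00]), 'qvel': array([ 0.03691519, -0.03144266,  0.01650779, -0.06073614,  0.02495971,
       -0.05905389]), 'effort': array([-5.99168998e-04, -4.12365174e+01, -2.32232451e+01,  7.30415527e-02,
        3.77125188e-02,  1.66515787e-05]), 'ee_pos': array([ 181.85784664, -545.49142752,  404.7898067 ]), 'ee_rot': array([ 1.79992552e+02, -7.92383146e-04,  1.84367891e+01]), 'force': array([-0.59556992, -0.08800667,  0.3105496 ]), 'torque': array([ 0.01680033, -0.01251209, -0.00914643]), 'gripper_width': 91.1639366441621}
```

View top.

View pics/top0.png

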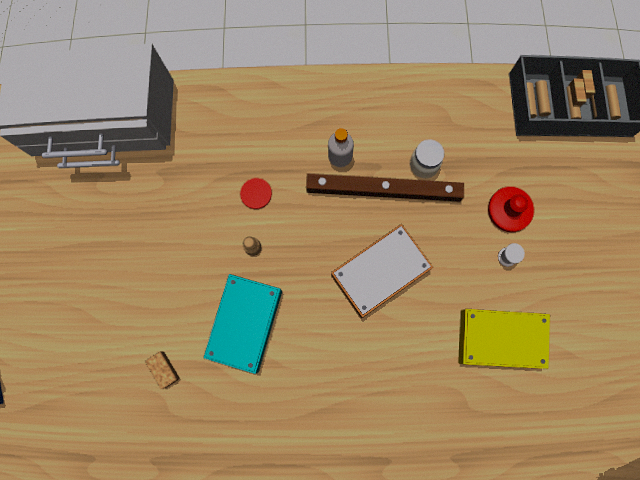

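```bash
python3 - <<'E'
import cv2
a=cv2.imread("pics/top0.png")[150:400,230:580];cv2.imwrite("pics/crop0.png",cv2.resize(a,None,fx=2.2,fy=2.2,interpolation=cv2.INTER_CUBIC))
E
```

```text
(no output)
```

View pics/crop0.png

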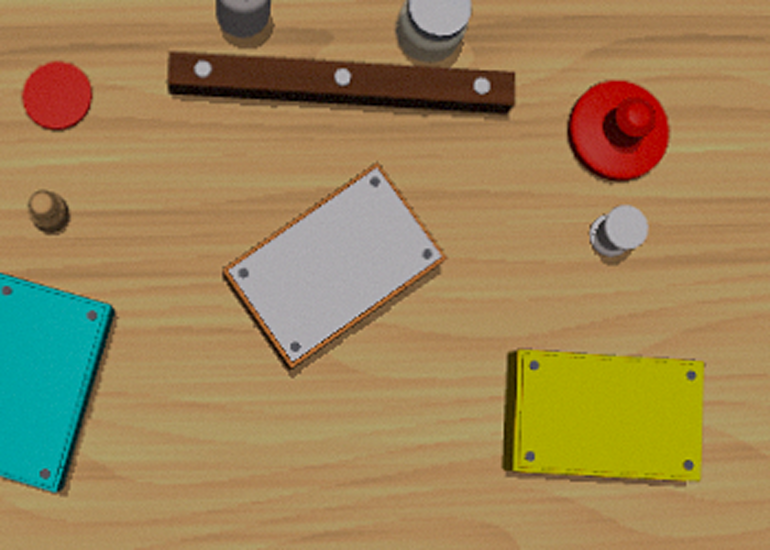

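Candidates for the block: steel-grey topped at top-image (381,270), a yellow one at (507,340) and a cyan one at (243,324). The crop shows the grey plate with a wooden rim, so that's the block. The fence is at (385,187), with its three screws at about (322,181), (386,185) and (449,189). The block is about 35–40° askew, its near corner at (362,317).

```bash
cat >> h.py <<'E'
def block(f,guess=None,show=False):
    im=f["frame"];hsv=cv2.cvtColor(im,cv2.COLOR_RGB2HSV)
    m=((hsv[...,1]<45)&(hsv[...,2]>110)).astype(np.uint8); m[:195]=0
    m=cv2.morphologyEx(m,cv2.MORPH_OPEN,np.ones((3,3)))
    m=cv2.morphologyEx(m,cv2.MORPH_CLOSE,np.ones((9,9)))
    n,l,s,c=cv2.connectedComponentsWithStats(m)
    i=1+np.argmax(s[1:,4]); cs,_=cv2.findContours((l==i).astype(np.uint8),0,1)
    P=np.array([ray2world(f,p[0],45) for p in max(cs,key=len)],np.float32)
    (c,wh,a)=cv2.minAreaRect(P)
    B=cv2.boxPoints((c,wh,a)); e=[B[1]-B[0],B[2]-B[1]]; L=max(e,key=np.linalg.norm); L=L*np.sign(L[1])
    return np.array(c),np.sort(wh),np.degrees(np.arctan2(-L[0],L[1])),s[i,4]   # yaw of its y axis
def fence(f):
    S=[]
    g=cv2.cvtColor(f["frame"],cv2.COLOR_RGB2HSV)
    for u,v in((322,181),(386,185),(449,189)):
        p=g[v-5:v+6,u-5:u+6]; w=np.clip(p[...,2].astype(float)-110,0,None); yy,xx=np.mgrid[v-5:v+6,u-5:u+6]
        S.append(ray2world(f,((xx*w).sum()/w.sum(),(yy*w).sum()/w.sum()),35))
    d=S[0]-S[2]; return np.mean(S,0),np.degrees(np.arctan2(-d[0],d[1])),S
def rel(f,fc=None):
    F,fy,_=fc or fence(f); c,wh,y,n=block(f); t=np.radians(fy); d=c-F
    return dict(F=np.round(F,1),fyaw=round(fy,1),c=np.round(c,1),wh=np.round(wh,1),yaw=round(y,1),dyaw=round(y-fy,1),xf=round(d@[np.cos(t),np.sin(t)],1),yf=round(d@[-np.sin(t),np.cos(t)],1),n=int(n))
E
python3 - <<'E'
from h import *
f=grab("top"); print(rel(f)); print(np.round(fence(f)[2],1).tolist())
c,wh,y,n=block(f); t=np.radians(y);X=np.array([np.cos(t),np.sin(t)]);Y=np.array([-np.sin(t),np.cos(t)])
for a,b in((-50,80),(-50,-80),(50,80),(50,-80)): print(a,b,np.round(c+a*X+b*Y),np.round(proj(f,[*(c+a*X+b*Y),45])))
E
```

```text
{'F': array([709.1, -78. ]), 'fyaw': np.float64(-4.6), 'c': array([546.8, -64.7]), 'wh': array([ 91.4, 151.6]), 'yaw': np.float32(33.6), 'dyaw': np.float64(38.2), 'xf': np.float64(-162.9), 'yf': np.float64(0.1), 'n': 4135}
[[718.8, 41.9], [709.3, -77.9], [699.3, -197.9]]
-50 80 [461. -26.] [362. 317.]
-50 -80 [ 549. -159.] [434. 267.]
50 80 [544.  30.] [330. 272.]
50 -80 [ 633. -104.] [401. 223.]
```

```bash
python3 -m handwheel '[{"gripper":100,"travel":[0,0,0],"twist":0.1},{"gripper":100,"travel":[0,0,0],"twist":0.1},{"gripper":100,"travel":[0,0,0],"twist":0.1},{"gripper":100,"travel":[0,0,0],"twist":0.102}]'
python3 -m handwheel '[{"gripper":100,"travel":[0.0134,-0.031,0],"twist":0},{"gripper":100,"travel":[0.0134,-0.031,0],"twist":0},{"gripper":100,"travel":[0.0134,-0.031,0],"twist":0},{"gripper":100,"travel":[0.0134,-0.031,0],"twist":0},{"gripper":100,"travel":[0.0134,-0.031,0],"twist":0}]'
python3 -m handwheel '[{"gripper":100,"travel":[0.0134,-0.031,0],"twist":0},{"gripper":100,"travel":[0.0134,-0.031,0],"twist":0},{"gripper":100,"travel":[0.0134,-0.031,0],"twist":0},{"gripper":100,"travel":[0.0134,-0.031,0],"twist":0},{"gripper":100,"travel":[0.0134,-0.031,0],"twist":0}]'
python3 -m handwheel '[{"gripper":100,"travel":[0.0134,-0.031,0],"twist":0},{"gripper":100,"travel":[0.0134,-0.031,0],"twist":0},{"gripper":100,"travel":[0.0134,-0.031,0],"twist":0},{"gripper":100,"travel":[0.0134,-0.031,0],"twist":0},{"gripper":100,"travel":[0.0134,-0.031,0],"twist":0}]'
```

```text
time_s: 1.38
ee_pos: [181.8, -545.5, 404.8]
ee_rot: [180.0, -0.0, -4.9]
force: [-0.1, 0.4, -0.8]
gripper_width: 91.2
time_s: 1.8
ee_pos: [261.4, -394.9, 404.8]
ee_rot: [180.0, -0.0, -4.6]
force: [0.5, -0.6, -0.2]
gripper_width: 91.0
time_s: 2.22
ee_pos: [340.6, -245.7, 405.0]
ee_rot: [180.0, -0.0, -4.6]
force: [1.6, 0.1, 0.5]
gripper_width: 90.8
time_s: 2.63
ee_pos: [419.8, -96.4, 405.1]
ee_rot: [180.0, -0.0, -4.6]
force: [0.1, -0.2, -0.3]
gripper_width: 91.4
```

```bash
python3 -m handwheel '[{"gripper":100,"travel":[0,0.004,0.034],"twist":0},{"gripper":100,"travel":[0,0,0.034],"twist":0},{"gripper":100,"travel":[0,0,0.034],"twist":0},{"gripper":100,"travel":[0,0,0.034],"twist":0},{"gripper":100,"travel":[0,0,0.034],"twist":0}]'
python3 -m handwheel '[{"gripper":100,"travel":[0,0,0.02],"twist":0},{"gripper":100,"travel":[0,0,0.012],"twist":0},{"gripper":100,"travel":[0.01,0,0],"twist":0},{"gripper":100,"travel":[0.01,0,0],"twist":0},{"gripper":100,"travel":[0,0,0],"twist":0}]'
python3 - <<'E'
from h import *
f=grab("top"); save("top1",f["frame"]); print(rel(f))
E
```

```text
time_s: 3.05
ee_pos: [419.1, -101.9, 233.7]
ee_rot: [180.0, -0.1, -4.6]
force: [0.3, -1.0, 0.4]
gripper_width: 91.3
time_s: 3.47
ee_pos: [442.5, -104.3, 204.0]
ee_rot: [179.9, -0.4, -4.6]
force: [0.0, -0.3, -0.2]
gripper_width: 91.4
{'F': array([709.1, -78. ]), 'fyaw': np.float64(-4.6), 'c': array([546.8, -64.8]), 'wh': array([ 91.5, 151.7]), 'yaw': np.float32(33.6), 'dyaw': np.float64(38.3), 'xf': np.float64(-162.9), 'yf': np.float64(0.1), 'n': 3931}
```

View pics/top1.png

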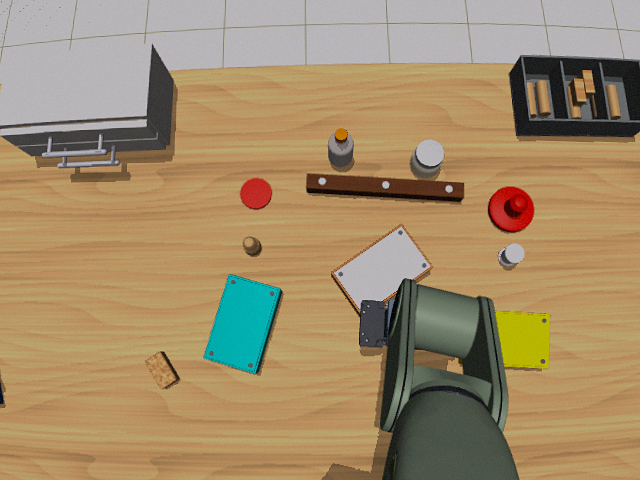

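```bash
python3 -m handwheel '[{"gripper":100,"travel":[0.005,-0.004,0],"twist":0},{"gripper":100,"travel":[0.005,-0.004,0],"twist":0},{"gripper":100,"travel":[0.005,-0.004,0],"twist":0},{"gripper":100,"travel":[0.005,-0.004,0],"twist":0},{"gripper":100,"travel":[0.005,-0.004,0],"twist":0}]'
python3 -m handwheel '[{"gripper":100,"travel":[0.005,-0.004,0],"twist":0},{"gripper":100,"travel":[0.005,-0.004,0],"twist":0},{"gripper":100,"travel":[0.005,-0.004,0],"twist":0},{"gripper":100,"travel":[0,0,0],"twist":0}]'
python3 - <<'E'
from h import *
f=grab("top"); save("top2",f["frame"]); print(rel(f))
E
```

```text
time_s: 3.93
ee_pos: [463.8, -85.1, 202.8]
ee_rot: [180.0, 0.4, -4.5]
force: [-8.2, -2.0, 6.8]
gripper_width: 91.3
time_s: 4.27
ee_pos: [480.9, -73.9, 202.7]
ee_rot: [-180.0, 0.2, -4.5]
force: [-3.6, 1.5, 0.7]
gripper_width: 90.9
{'F': array([709.1, -78. ]), 'fyaw': np.float64(-4.6), 'c': array([534.4, -89.8]), 'wh': array([171.6, 186.2]), 'yaw': np.float32(18.8), 'dyaw': np.float64(23.4), 'xf': np.float64(-173.2), 'yf': np.float64(-25.9), 'n': 4836}
```

```bash
python3 - <<'E'
import cv2
a=cv2.imread("pics/top2.png")[160:400,260:560];cv2.imwrite("pics/crop2.png",cv2.resize(a,None,fx=2.2,fy=2.2,interpolation=cv2.INTER_CUBIC))
h=cv2.cvtColor(a,cv2.COLOR_BGR2HSV)
for u,v in((380,262),(400,255),(415,320),(440,320),(400,300)):print(u,v,h[v-160,u-260])
E
```

```text
380 262 [53 39 78]
400 255 [150   3 192]
415 320 [56 38 53]
440 320 [45 39 78]
400 300 [ 48  39 119]
```

View pics/crop2.png

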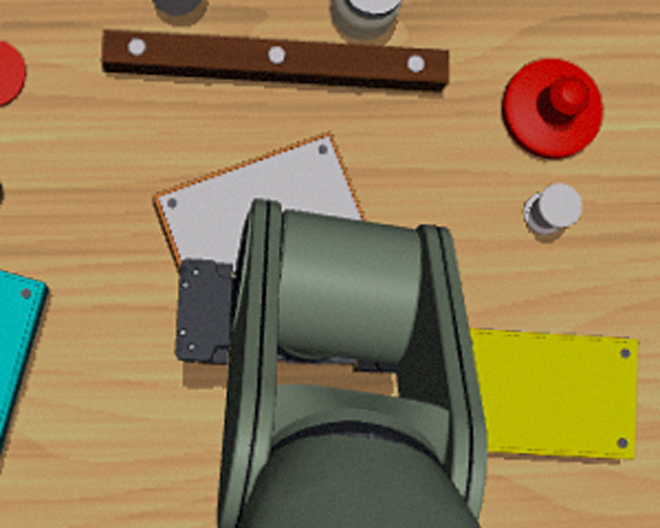

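```bash
cat >> h.py <<'E'
def block(f):
    hsv=cv2.cvtColor(f["frame"],cv2.COLOR_RGB2HSV)
    m=((hsv[...,1]<25)&(hsv[...,2]>140)).astype(np.uint8); m[:190]=0
    m=cv2.morphologyEx(m,cv2.MORPH_OPEN,np.ones((3,3)))
    n,l,s,_=cv2.connectedComponentsWithStats(m); m=l==1+np.argmax(s[1:,4])
    cols=np.flatnonzero(m.sum(0)>2)
    P=np.array([ray2world(f,(u,m[:,u].argmax()-.5),45) for u in cols],np.float32)
    Q=P[8:-8]
    for _ in range(4):   # drop the short side's pixels
        vx,vy,x0,y0=cv2.fitLine(Q,cv2.DIST_HUBER,0,.01,.01).ravel(); L=np.array([vx,vy])*np.sign(vy); N=np.array([L[1],-L[0]])
        Q=P[np.abs((P-[x0,y0])@N)<2.5]
    A=np.array([ray2world(f,p[0],45) for c in cv2.findContours(m.astype(np.uint8),0,1)[0] for p in c])
    s=(A-[x0,y0])@L; d=(A-[x0,y0])@N
    c=np.array([x0,y0])+L*(s.max()+s.min())/2-N*45.7
    return c,np.array([d.max()-d.min(),s.max()-s.min()]),np.degrees(np.arctan2(-L[0],L[1])),m.sum()
E
python3 - <<'E'
from h import *
for n in("top0","top1","top2"):
    f=grab("top") if n=="top0" else f
    f["frame"]=cv2.imread(f"pics/{n}.png")[...,::-1].copy(); print(n,rel(f))
E
```

```text
top0 {'F': array([709.1, -78. ]), 'fyaw': np.float64(-4.6), 'c': array([545.2, -65.7]), 'wh': array([108.1, 157.4]), 'yaw': np.float32(25.7), 'dyaw': np.float64(30.4), 'xf': np.float64(-164.4), 'yf': np.float64(-1.0), 'n': 3998}
top1 {'F': array([709.1, -78. ]), 'fyaw': np.float64(-4.6), 'c': array([546.8, -64.7]), 'wh': array([ 91.5, 151.3]), 'yaw': np.float32(33.7), 'dyaw': np.float64(38.3), 'xf': np.float64(-162.9), 'yf': np.float64(0.1), 'n': 3819}
top2 {'F': array([709.1, -78. ]), 'fyaw': np.float64(-4.6), 'c': array([566.7, -60.5]), 'wh': array([ 73.3, 151.4]), 'yaw': np.float32(18.7), 'dyaw': np.float64(23.3), 'xf': np.float64(-143.4), 'yf': np.float64(6.0), 'n': 2384}
```

```bash
python3 -m handwheel '[{"gripper":100,"travel":[0.005,-0.004,0],"twist":0},{"gripper":100,"travel":[0.005,-0.004,0],"twist":0},{"gripper":100,"travel":[0.005,-0.004,0],"twist":0},{"gripper":100,"travel":[0.005,-0.004,0],"twist":0},{"gripper":100,"travel":[0.005,-0.004,0],"twist":0}]'
python3 -m handwheel '[{"gripper":100,"travel":[0.005,-0.003,0],"twist":0},{"gripper":100,"travel":[0.005,-0.003,0],"twist":0},{"gripper":100,"travel":[0,0,0],"twist":0}]'
python3 - <<'E'
from h import *
f=grab("top"); save("top3",f["frame"]); print(rel(f))
E
```

```text
time_s: 4.78
ee_pos: [508.5, -56.8, 202.6]
ee_rot: [180.0, -0.0, -4.6]
force: [-2.7, -1.3, -1.8]
gripper_width: 91.4
time_s: 5.03
ee_pos: [520.0, -51.4, 202.8]
ee_rot: [-180.0, -0.1, -4.6]
force: [-0.4, -1.0, -0.1]
gripper_width: 91.0
{'F': array([709.1, -78. ]), 'fyaw': np.float64(-4.6), 'c': array([591.1,   1.3]), 'wh': array([61.5, 29.6]), 'yaw': np.float32(-1.2), 'dyaw': np.float64(3.4), 'xf': np.float64(-124.0), 'yf': np.float64(69.6), 'n': 423}
```

```bash
sed -i 's/m\[:190\]=0/m[:195]=0; m[:,:310]=0; m[:,470:]=0/; s/m=l==1+np.argmax(s\[1:,4\])/m=np.isin(l,1+np.flatnonzero(s[1:,4]>25))/' h.py
python3 - <<'E'
from h import *
f=grab("top"); print(rel(f)); save("crop3",cv2.resize(f["frame"][160:360,280:500],None,fx=3,fy=3))
E
```

```text
{'F': array([709.1, -78. ]), 'fyaw': np.float64(-4.6), 'c': array([589.3, -52.4]), 'wh': array([ 63. , 138.2]), 'yaw': np.float32(-2.2), 'dyaw': np.float64(2.4), 'xf': np.float64(-121.5), 'yf': np.float64(15.8), 'n': 720}
```

View pics/crop3.png

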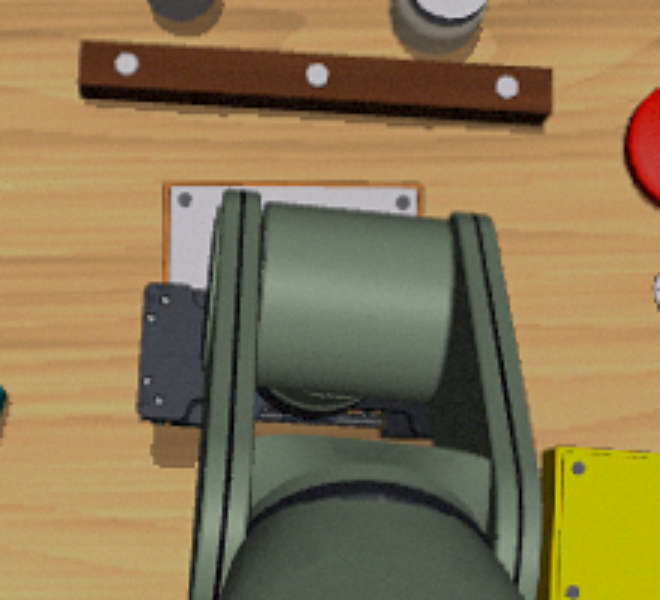

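The block is parallel to about 3° and clear of the fence (xf ≈ -121), centred about 14 mm left of the fence's middle. Now I'll push it straight with both fingers.

```bash
python3 -m handwheel '[{"gripper":100,"travel":[0.004,0,0],"twist":0},{"gripper":100,"travel":[0.006,0,0],"twist":0},{"gripper":100,"travel":[0.006,0,0],"twist":0},{"gripper":100,"travel":[0.006,0,0],"twist":0},{"gripper":100,"travel":[0.006,0,0],"twist":0}]'
python3 -m handwheel '[{"gripper":100,"travel":[0.006,0,0],"twist":0},{"gripper":100,"travel":[0.006,0,0],"twist":0},{"gripper":100,"travel":[0.004,0,0],"twist":0},{"gripper":100,"travel":[0,0,0],"twist":0}]'
python3 - <<'E'
from h import *
f=grab("top"); print(rel(f)); save("crop4",cv2.resize(f["frame"][160:360,280:500],None,fx=3,fy=3))
E
```

```text
time_s: 5.55
ee_pos: [544.5, -54.0, 202.6]
ee_rot: [-180.0, 0.4, -4.6]
force: [-8.5, 0.9, 5.8]
gripper_width: 91.2
time_s: 5.88
ee_pos: [561.9, -55.5, 202.5]
ee_rot: [-180.0, 0.2, -4.6]
force: [-4.0, 0.7, 1.2]
gripper_width: 91.0Traceback (most recent call last):
  File "<stdin>", line 2, in <module>
  File "h.py", line 36, in rel
    F,fy,_=fc or fence(f); c,wh,y,n=block(f); t=np.radians(fy); d=c-F
                                    ~~~~~^^^
  File "h.py", line 47, in block
    vx,vy,x0,y0=cv2.fitLine(Q,cv2.DIST_HUBER,0,.01,.01).ravel(); L=np.array([vx,vy])*np.sign(vy); N=np.array([L[1],-L[0]])
                ~~~~~~~~~~~^^^^^^^^^^^^^^^^^^^^^^^^^^^^
cv2.error: OpenCV(4.12.0) /io/opencv/modules/imgproc/src/linefit.cpp:50: error: (-215:Assertion failed) count > 0 in function 'fitLine2D_wods'
```

```bash
python3 -m handwheel '[{"gripper":100,"travel":[0.003,0,0],"twist":0},{"gripper":100,"travel":[0.003,0,0],"twist":0},{"gripper":100,"travel":[0.003,0,0],"twist":0},{"gripper":100,"travel":[0.003,0,0],"twist":0},{"gripper":100,"travel":[0,0,0],"twist":0}]'
python3 - <<'E'
from h import *
f=grab("top"); save("crop4",cv2.resize(f["frame"][160:360,280:500],None,fx=3,fy=3))
E
```

```text
time_s: 6.35
ee_pos: [573.7, -56.4, 202.5]
ee_rot: [-180.0, 0.1, -4.6]
force: [-6.4, 0.5, 1.5]
gripper_width: 91.2
```

View pics/crop4.png

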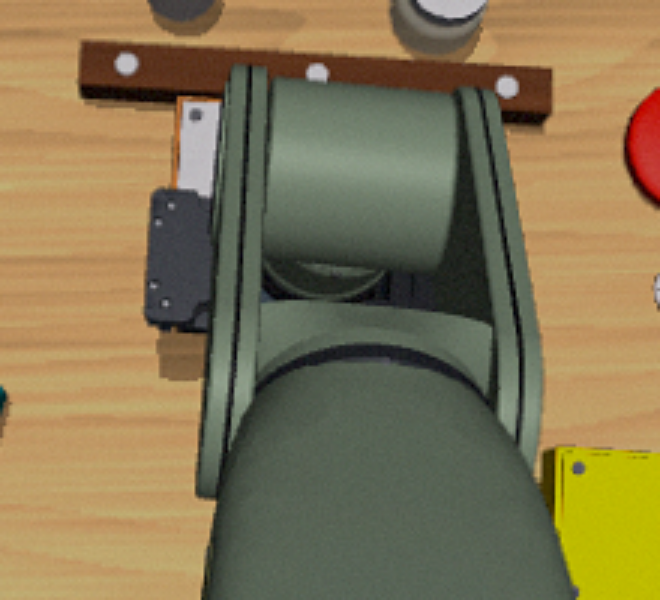

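The block's left end is visible at the crop's (180,100), almost at the fence and square to it. I'll close the last few millimetres slowly, watching the force.

```bash
python3 -m handwheel '[{"gripper":100,"travel":[0.002,0,0],"twist":0},{"gripper":100,"travel":[0.002,0,0],"twist":0},{"gripper":100,"travel":[0,0,0],"twist":0}]'
python3 -m handwheel '[{"gripper":100,"travel":[0.001,0,0],"twist":0},{"gripper":100,"travel":[0.001,0,0],"twist":0},{"gripper":100,"travel":[0,0,0],"twist":0}]'
```

```text
time_s: 6.65
ee_pos: [577.8, -56.7, 202.5]
ee_rot: [180.0, 0.1, -4.6]
force: [-5.5, 0.3, 0.9]
gripper_width: 91.8
time_s: 6.9
ee_pos: [579.1, -56.8, 202.5]
ee_rot: [-180.0, 0.2, -4.6]
force: [-8.2, -0.7, 3.2]
gripper_width: 91.5
```

```bash
python3 -m handwheel '[{"gripper":100,"travel":[0.001,0,0],"twist":0},{"gripper":100,"travel":[0.001,0,0],"twist":0},{"gripper":100,"travel":[0,0,0],"twist":0}]'
python3 -m handwheel '[{"gripper":100,"travel":[0.001,0,0],"twist":0},{"gripper":100,"travel":[0.001,0,0],"twist":0},{"gripper":100,"travel":[0,0,0],"twist":0}]'
```

```text
time_s: 7.15
ee_pos: [579.9, -56.9, 202.6]
ee_rot: [-180.0, 0.5, -4.6]
force: [-11.9, 0.8, 6.9]
gripper_width: 91.3
time_s: 7.4
ee_pos: [580.6, -56.9, 202.6]
ee_rot: [-180.0, 0.7, -4.6]
force: [-16.5, 0.8, 10.6]
gripper_width: 91.0
```

```bash
python3 -m handwheel '[{"gripper":100,"travel":[0.001,0,0],"twist":0},{"gripper":100,"travel":[0.001,0,0],"twist":0},{"gripper":100,"travel":[0,0,0],"twist":0}]'
python3 -m handwheel '[{"gripper":100,"travel":[-0.01,0,0],"twist":0},{"gripper":100,"travel":[-0.02,0,0],"twist":0},{"gripper":100,"travel":[-0.03,0,0],"twist":0},{"gripper":100,"travel":[-0.03,0,0],"twist":0},{"gripper":100,"travel":[-0.03,0,0],"twist":0}]'
python3 -m handwheel '[{"gripper":100,"travel":[-0.03,0,0],"twist":0},{"gripper":100,"travel":[-0.03,0,0],"twist":0},{"gripper":100,"travel":[-0.02,0,0],"twist":0},{"gripper":100,"travel":[0,0,0],"twist":0}]'
python3 - <<'E'
from h import *
f=grab("top"); print(rel(f)); save("crop5",cv2.resize(f["frame"][140:340,280:500],None,fx=3.5,fy=3)); save("top5",f["frame"])
E
```

```text
time_s: 7.65
ee_pos: [581.3, -57.0, 202.6]
ee_rot: [-180.0, 1.0, -4.6]
force: [-20.6, 1.7, 15.4]
gripper_width: 91.2
time_s: 8.07
ee_pos: [466.8, -47.8, 203.3]
ee_rot: [180.0, -0.3, -4.6]
force: [-0.3, 0.2, 0.5]
gripper_width: 91.0
time_s: 8.4
ee_pos: [383.6, -41.0, 202.8]
ee_rot: [180.0, 0.1, -4.6]
force: [-0.4, -0.1, 0.3]
gripper_width: 91.1
{'F': array([709.1, -78. ]), 'fyaw': np.float64(-4.6), 'c': array([641.2, -65.1]), 'wh': array([ 90.9, 152.9]), 'yaw': np.float32(-1.1), 'dyaw': np.float64(3.5), 'xf': np.float64(-68.7), 'yf': np.float64(7.4), 'n': 3674}
```

View pics/crop5.png

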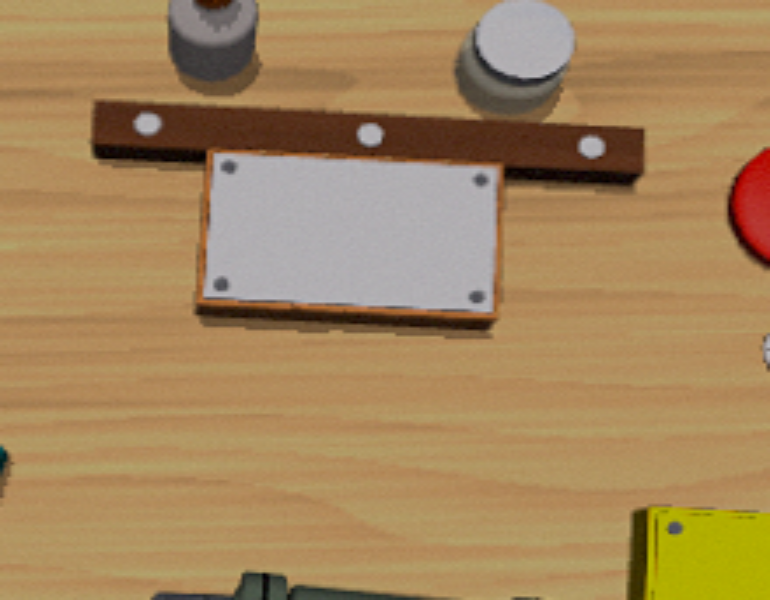

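```bash
python3 - <<'E'
from h import *
for k in range(2):
    f=grab("top"); hsv=cv2.cvtColor(f["frame"],cv2.COLOR_RGB2HSV)
    m=((hsv[...,1]<25)&(hsv[...,2]>130)).astype(np.uint8); m[:187]=0; m[250:]=0; m[:,:325]=0; m[:,440:]=0
    n,l,s,_=cv2.connectedComponentsWithStats(m); m=(l==1+np.argmax(s[1:,4])).astype(np.uint8)
    P=np.array([ray2world(f,p[0],45) for p in max(cv2.findContours(m,0,1)[0],key=len)],np.float32)
    F,fy,_=fence(f); t=np.radians(fy)
    R=np.array([[np.cos(t),np.sin(t)],[-np.sin(t),np.cos(t)]]); Q=(P-F)@R.T
    lo,hi=Q.min(0),Q.max(0); print("rect",cv2.minAreaRect(Q.astype(np.float32)),lo,hi)
    for side,e in(("far",hi[0]),("near",lo[0])):
        w=Q[(abs(Q[:,0]-e)<4)&(abs(Q[:,1]-Q[:,1].mean())<65)].astype(np.float32)
        vx,vy,x0,y0=cv2.fitLine(w,cv2.DIST_HUBER,0,.01,.01).ravel(); print(side,round(float(np.degrees(np.arctan(-vx/vy))),2),round(float(x0),1),len(w))
E
```

```text
rect ((-65.75360870361328, 7.9606170654296875), (150.9778289794922, 90.826171875), 89.89937591552734) [-111.06029372  -67.54616396] [-20.22524256  83.5209379 ]
far -0.12 -21.4 69
near 0.23 -110.2 71
rect ((-65.66313171386719, 7.9517669677734375), (150.97781372070312, 90.75272369384766), 89.90614318847656) [-110.98925536  -67.55369362] [-20.21912323  83.50741203]
far -0.26 -21.4 69
near 0.13 -110.1 71
```

```bash
python3 -c "
from workcell import env
print(env.state()['force']); print(env.job_done())"
```

```text
[ 0.2080534  -0.82849905  0.43691949]
the job is handed in; nothing more can be done
None
```

The pressing block now lies flat against the front of the fence, and I have handed the job in after about 8.5 s of robot time.

- **Turning:** I swung the steel-topped block from 38° askew to about 3° from parallel with one finger near its corner. Its centre was then about 121 mm in front of the fence's middle, still well clear of it.
- **Pushing home:** I pushed it straight in with both open fingers. The force rose from about 6 N while sliding to 21 N against the fence. Then I backed the arm off.

**Last checks from the top camera:**
- Block centre at x −65.7 mm and y +8 mm in the fence frame. The ideal x is −65, so it is well inside both limits.
- Angle to the fence 0.1–0.3°.
- Wrist force about zero, with the fingers clear of everything.

**Disagreement and limits:**
- The first reading after backing off gave 3.5° and x −68.7 mm. I put this down to my mask cutting off the far edge of the top plate. The refit on the whole plate, with separate fits of the near and far edges, gave the values above.
- I did not measure the other objects again. Those visible in the final crop look undisturbed, and the arm met no unexpected force.

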